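# Dry a cleaned fuel tap in the bench parts dryer

## Task

Put the silver fuel tap with the red lever into the open tray of the parts dryer, let go of it, and push the tray fully shut. Then start the dryer: pull the green spring knob on its sloping panel all the way out, keep it out for about a second, and ease it back in until it rests fully home, without letting it snap back. Leave the other things on the bench where they are.

Things in the scene. Friction and masses are not known exactly. Their poses are not given: they have to be found in the camera images.
- tap_mid (a point): Middle of the loose silver fuel tap with red lever, 27 mm above its foot; it stands upright, 54 mm tall. Axes: z up; +x the way its brass outlet points (ends 30 mm from the axis, 24 mm up); the lever is on the -x side (to 24 mm out, 19 to 41 mm up). The bare faces towards +y and -y are the grip, 24 mm wide.
- tap: The silver fuel tap, about 120 g. Origin: centre of its foot, 27 mm below tap_mid, same axes. Foot: hex nut 34 mm across, 12 mm high; square body 24 x 24 mm from 12 to 40 mm up; then a spigot 16 mm across.
- tray_floor (a point): Point on the inner floor of the dryer's steel tray, on its middle line, 17 mm above the bench; moves with the tray. Axes: +x the way the tray is pushed shut, y along its width, z up. Clear floor reaches 55 mm to -x, 120 mm to +x, 126 mm to each side; walls 40 mm high, 5 mm thick. Open by q (tray), the floor from x = -55 mm to x = q - 60 mm is open to the sky.
- tray_handle (a point): Middle of the tray's black bar handle, 57 mm above the bench; axes as tray_floor. Bar 10 mm thick, 100 mm long along y, its centre line 24 mm in front of the tray's white front plate (284 mm wide, 12 to 98 mm above the bench). Push bar or plate to +x to shut the tray.
- tray (a joint): How far the tray is open, m: 0 fully shut (plate against the housing), at most 0.16. Starts 0.10 to 0.14 open; slides with about 1.5 N of friction, stays where it is left. The housing leaves 83 mm of height above the tray's floor.
- knob_grip (a point): On the axis of the round green pull knob, 32 mm off the sloping panel when home; moves with the knob; 28 mm across here. Axes: z out along the knob's axis, 30 degrees from vertical, leaning to the dryer's front; y level along the panel; x up the slope. Knob: 26 mm across at 14 mm off the panel, 32 mm at its end 44 mm off; thin stem below. Dial, 34 mm across, 12 high, 130 mm to +y.
- hood_edge (a point): Middle of the lower front edge of the red hood (300 mm wide) that overhangs the panel behind the knob, 270 mm above the bench; it bars a vertical gripper at the knob, so come along the knob's axis. Axes: +x into the dryer, y along the edge, z up.
- start_knob (a joint): How far the green knob is pulled out, m: 0 home, 0.016 at its stop. Spring: 2 N at home rising to 8.4 N at the stop. Let go, it goes home by itself, but snaps (over 0.3 m/s) if let go from more than about 6 mm out.
- old_tap_mid (a point): Middle of a loose old brass fuel tap with a black lever, same shape and size as the silver one; leave it alone.
- jar_mid (a point): Middle of a loose amber jar with white cap, 52 mm across, 68 mm tall; leave it alone.
- blue_can_mid (a point): Middle of a loose blue spray can, 64 mm across, 190 mm tall; leave it alone.
- wrench_grip (a point): Grip of a wrench lying on the bench; leave it alone.
- driver_grip (a point): Grip of a screwdriver lying on the bench; leave it alone.

How it is judged (in metres and radians):
On the way, in this order (a step that is already met when the one before it is completed fails the run):
1. the silver tap is in the open tray and let go (x of tap_mid in the frame of tray_floor between -0.06 and 0.125 m and y of tap_mid in the frame of tray_floor between -0.13 and 0.13 m and z of tap_mid in the frame of tray_floor between 0 and 0.04 m and value of joint tray above 0.05 m and contact force between the fingers and tap below 0.1 N and linear speed of tap below 0.03 m/s), for 0.2 s.
2. the tray is fully shut with the tap in it (x of tap_mid in the frame of tray_floor between -0.06 and 0.125 m and y of tap_mid in the frame of tray_floor between -0.13 and 0.13 m and z of tap_mid in the frame of tray_floor between 0 and 0.04 m and value of joint tray below 0.006 m), for 0.2 s.
3. the green knob is pulled out all the way (over 13 mm) and kept out, the tray still shut (value of joint start_knob above 0.013 m and value of joint tray below 0.006 m), for 0.6 s.
At the end, for the whole second after the job is handed in: The silver tap lies at rest in the tray (its middle within the tray's walls, less than 40 mm above its floor), the tray is shut to within 6 mm, and the green knob, after being out over 13 mm for 0.6 s, is home to within 2 mm (all of step 2 and value of joint start_knob below 0.002 m and linear speed of tap below 0.02 m/s); the robot touches nothing.
It fails at once if the green knob snaps back (faster than 0.3 m/s inwards) (velocity of joint start_knob below -0.3 m/s).
It fails at once if the green knob is pulled out while the tray is open (value of joint start_knob above 0.01 m and value of joint tray above 0.02 m).
It fails at once if another thing on the bench is moved by more than 30 mm (distance of any of old_tap_mid, jar_mid, blue_can_mid, wrench_grip, driver_grip from where it was at the start of the episode above 0.03 m).
It also fails if it takes over 72 s, if anything falls off the work surface, if the arm or the gripper's body presses on something with over 40 N, if the wrist force passes 120 N, or if a joint passes its speed limit or range.

## Robot

A 6-joint arm with a two-finger parallel gripper is mounted at the origin on the work surface. World frame = base frame: x ahead of the robot, y to its left, z up, the work surface at z = 0. Lengths are in m, angles in degrees, forces in N, time in s.
With the tool pointing down it reaches from about 0.325 to 1 m from the base axis. Payload 5.1 kg.
Tool frame: the origin (TCP) lies midway between the tips of the shut fingers; the grasp point (between the pads) lies 19 mm behind it; z points along the fingers, y is the direction in which the jaws open and shut (so a half turn about z gives the same grasp; the last joint's range is limited). The gripper opens to 85 mm and grips with 20 to 120 N. Pads are 22 mm wide; open, the fingers measure 114 mm over their backs; the gripper's body (76 mm by 85 mm) begins 54 mm behind the grasp point. The pads swing forward as they close: fully open they stand 13 mm farther back than shut.
Start: joints at [67.575, 7.093, 94.555, -0, 78.352, -4.733], TCP at [0.198, 0.619, 0.231] pointing down, gripper open.
Joint ranges: [-149.61, 149.61], [-58.7, 133.49], [1.44, 155.28], [-77.14, 257.14], [18.33, 153.61], [-166.67, 166.67]. Speed limits (degrees/s): [147.25, 147.25, 180, 180, 180, 180].

## Interface

Orientations are given as [roll, pitch, yaw] about the fixed x, y, z axes, in that order (R = Rz(yaw) Ry(pitch) Rx(roll)).
In Python, from plant import env gives the robot as it stands.
- The arm moves only by the tool move_arm, never from a script. Its argument "deltas" is a list that holds one entry, the list of rows, each a list of 4 numbers: the shift along the world's x, y, z in mm, then the turn about the world's z in rad. A call has 1 to 5 rows; each row is the pose to reach, as a shift and turn from the pose commanded when the call began; what a row does not reach only later rows make up. A row lasts 1/8 s, in which the tool goes at most 62.5 mm and 10.7 degrees, less where a joint would pass 70% of its speed; a pose out of reach is approached as far as the arm can. A call with a gripper value outside its range is refused whole. "gripper" is the opening, from 0 (shut) to 1 (fully open), set as the call begins (left out, the last holds). The fingers move at their own pace and stop on an object; the grip force is fixed at half the most. Time passes only in rows, so rows that repeat a pose let the fingers close. It gives the time, the measured TCP pose, the force and the opening at its end, in the units of the state.
- env.state(): the state, without advancing time (a new reading comes with each control period).
- env.read_camera(name): name is "side" or "top" or "wrist"; returns a dict with "color" (400x640x3 uint8, blue, green, red), "z_map" (400x640 float32, m along the optical axis (not along the pixel's ray), 0 where there is no reading), "intrinsics" (3x3 intrinsics, pixels), "D" ([k1, k2, p1, p2, k3] as OpenCV has them; the pictures are not rectified), "R" (3x3) and "t" (3): a world point X has camera coordinates R X + t. Camera axes: x right, y down, z forward; pixel columns grow to the right and rows downward; lengths in m; the calibration is good to about 2 mm. A picture is of the moment at which its call begins.
- env.sign_off(): hands the job in, once; it reports no verdict.
The state is a dict: "time_s": time; "q": joint angles; "joint_vel": joint speeds; "joint_torque": joint torques, N m; "ee_pos": TCP position; "tool_rot": TCP orientation; "wrist_force": force on the tool from outside, world axes, zero at the start; "moment": the same for the moment, N m; "finger_gap": finger opening in m.
Only numpy, scipy, OpenCV 4.12 (cv2) and the standard library are available. Lean on these libraries where they do the work, as an engineer would, in place of code of your own. Each camera call takes 0.05 s, during which the arm holds its last target.

## Working session

There is one attempt and no reset: what is moved stays moved. The work goes in short steps, Python scripts to look and compute and a tool call to move; the robot and the scene stay as the last step left them, time stands still between calls to the robot, and variables do not carry over. Pictures are saved under pics/ and viewed, and the job is handed in when it is done.

Besides the shell and the picture viewer there is one more tool, called after "Emit:" by a JSON object that holds its "method" and its "body". move_arm: Moves the arm, as the interface text tells. Its arguments: {"type":"object","properties":{"deltas":{"type":"array"},"gripper":{"type":"number"}},"required":["deltas"]}

```bash
ls; mkdir -p pics
python3 - <<'E'
from plant import env
import cv2,numpy as np
print(env.state())
for n in ["side","top","wrist"]:
    c=env.read_camera(n); cv2.imwrite(f"pics/{n}0.png",c["color"]); np.savez(f"{n}0.npz",**c)
    print(n,c["intrinsics"].tolist(),c["D"],np.round(c["R"],4).tolist(),c["t"], (-c["R"].T@c["t"]).tolist())
E
```

```text
pics
{'time_s': 0.0, 'q': array([ 6.75745563e+01,  7.13555571e+00,  9.46335132e+01, -4.34215750e-04,
        7.83540901e+01, -4.73032799e+00]), 'joint_vel': array([ 0.02191557,  0.02870069, -0.06667464,  0.08549304, -0.00818112,
       -0.02819597]), 'joint_torque': array([-2.59302878e-04, -4.23596799e+01, -3.65450299e+01, -5.57357373e-05,
        6.83068880e-03,  7.51836012e-06]), 'ee_pos': array([0.19733702, 0.61867239, 0.23003564]), 'tool_rot': array([-1.79877225e+02, -9.73278704e-03,  1.62304962e+02]), 'wrist_force': array([0.49297664, 0.48659387, 0.20239725]), 'moment': array([-0.0202406 , -0.00840055, -0.00671161]), 'finger_gap': 0.08533863534754835}
side [[478.4710924808213, 0.0, 323.3505703163152], [0.0, 478.4710924808213, 200.1204010489805], [0.0, 0.0, 1.0]] [-0.02713041  0.          0.          0.          0.        ] [[0.9378, -0.3471, 0.0029], [-0.1973, -0.5398, -0.8184], [0.2856, 0.7669, -0.5747]] [-0.55852464  0.21648124  1.52739144] [0.13028800422781722, -1.2483992933792447, 1.0565333663664715]
top [[381.9672783581712, 0.0, 319.79331289486043], [0.0, 381.9672783581712, 195.82458945094268], [0.0, 0.0, 1.0]] [-0.07317417  0.          0.          0.          0.        ] [[-0.0105, -0.9998, 0.0152], [-0.989, 0.0081, -0.1479], [0.1478, -0.0166, -0.9889]] [-0.09015362  0.57916386  1.14831138] [0.402112951919136, -0.0757376976107989, 1.2225982415619348]
wrist [[326.8458947025689, 0.0, 315.49411479399447], [0.0, 326.8458947025689, 194.90698267299592], [0.0, 0.0, 1.0]] [-0.01749448  0.          0.          0.          0.        ] [[0.303, 0.953, -0.0018], [0.9094, -0.2886, 0.2995], [0.2849, -0.0924, -0.9541]] [-0.64982575 -0.03881848  0.37973046] [0.12400100077972871, 0.643160552632003, 0.3727517260361938]
```

View pics/side0.png

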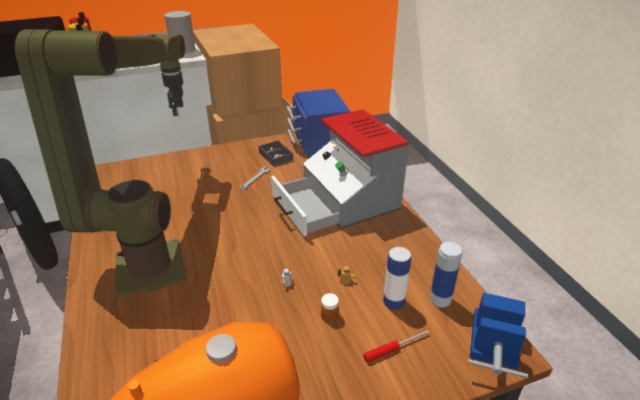

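View pics/top0.png

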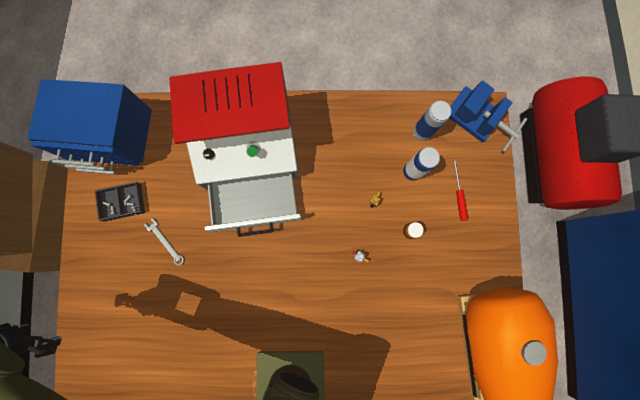

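View pics/wrist0.png

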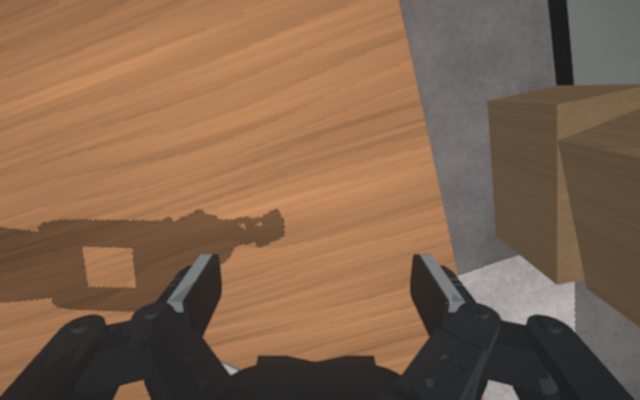

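The side view shows the silver tap at about (287,278), the brass one at (345,275), and the dryer with its tray open and the green knob at (340,167). In the top view the knob is at (252,151), the silver tap at (361,256) and the tray between rows 180 and 225. Next I'll measure with depth.

```bash
cat > h.py <<'E'
import numpy as np,cv2
def load(f): return dict(np.load(f))
def cloud(c):
    z=c["z_map"].astype(float); h,w=z.shape
    u,v=np.meshgrid(np.arange(w),np.arange(h))
    p=cv2.undistortPoints(np.stack([u,v],-1).reshape(-1,1,2).astype(float),c["intrinsics"],c["D"]).reshape(h,w,2)
    X=np.dstack([p[...,0]*z,p[...,1]*z,z])
    W=(X-c["t"])@c["R"]; W[z==0]=np.nan
    return W
def ray(c,u,v):
    p=cv2.undistortPoints(np.array([[[u,v]]],float),c["intrinsics"],c["D"])[0,0]
    d=np.array([p[0],p[1],1])@c["R"]; return -c["R"].T@c["t"],d
def onplane(c,u,v,z):
    o,d=ray(c,u,v); return o+d*(z-o[2])/d[2]
def tri(c1,a,c2,b):
    o1,d1=ray(c1,*a);o2,d2=ray(c2,*b)
    A=np.stack([d1,-d2],1); s=np.linalg.lstsq(A,o2-o1,rcond=None)[0]
    p,q=o1+d1*s[0],o2+d2*s[1]; return (p+q)/2,np.linalg.norm(p-q)
E
python3 - <<'E'
from h import *
s,t=load("side0.npz"),load("top0.npz")
for n,c,x0,x1,y0,y1 in [("side",s,240,440,90,300),("top",t,150,400,50,290)]:
    im=c["color"][y0:y1,x0:x1]; k=3 if n=="side" else 3
    im=cv2.resize(im,None,fx=k*0.9,fy=k*.9,interpolation=cv2.INTER_CUBIC); print(im.shape); cv2.imwrite(f"pics/{n}_crop.png",im)
    W=cloud(c); hsv=cv2.cvtColor(c["color"],cv2.COLOR_BGR2HSV)
    H,S,V=[hsv[...,i].astype(int) for i in range(3)]
    g=(H>50)&(H<80)&(S>120)&(W[...,0]>.3)
    m=g; pts=W[m]; print(n,"green",m.sum(),np.nanmedian(pts,0),np.nanmin(pts,0),np.nanmax(pts,0),np.argwhere(m).mean(0)[::-1])
    r=((H<6)|(H>174))&(S>150)&(V>80)
    nl,lab,st,ce=cv2.connectedComponentsWithStats(r.astype(np.uint8))
    for i in range(1,nl):
        if st[i,4]>4: print(" red",st[i],np.round(ce[i],1),np.round(np.nanmedian(W[lab==i],0),3))
W=cloud(t)
for v in range(60,245,5): print(v,[np.round(W[v,u],3).tolist() for u in (230,252,270)])
E
```

```text
(567, 540, 3)
side green 31 [0.686189   0.09321272 0.19212656] [0.6774517  0.07804864 0.18484845] [0.69857716 0.10224361 0.19805775] [338.70967742 164.5483871 ]
 red [70 17 10  6 35] [73.9 19.5] [-0.217  1.75   0.373]
 red [83 17  6  6 21] [85.4 19.6] [-0.158  1.737  0.37 ]
 red [ 321  110   87   46 2164] [363.8 132. ] [0.791 0.121 0.286]
 red [364 341  36  21 347] [380.9 351. ] [ 0.548 -0.561  0.024]
(648, 675, 3)
top green 85 [0.68411019 0.09477734 0.191645  ] [0.67166497 0.08288714 0.14235474] [0.7009837  0.10824904 0.20172632] [251.77647059 150.78823529]
 red [ 170   62  120   82 7508] [228.1 102.6] [0.787 0.143 0.286]
 red [ 533   77   89  132 7455] [570.5 147.5] [ 0.829 -1.233 -0.382]
 red [456 190  12  31 228] [461.5 205.1] [ 0.547 -0.55   0.025]
 red [353 251   3   3   7] [354. 252.] [ 0.403 -0.199  0.045]
60 [[1.462, 0.382, -0.741], [1.464, 0.26, -0.749], [1.46, 0.16, -0.743]]
65 [[1.434, 0.382, -0.746], [1.434, 0.26, -0.749], [0.891, 0.036, 0.287]]
70 [[0.88, 0.142, 0.284], [0.88, 0.084, 0.282], [0.877, 0.036, 0.287]]
75 [[0.866, 0.141, 0.284], [0.863, 0.083, 0.287], [0.862
[... 1716 characters left out ...]
018], [0.587, 0.121, 0.016], [0.586, 0.063, 0.017]]
200 [[0.571, 0.19, 0.018], [0.571, 0.12, 0.017], [0.571, 0.063, 0.014]]
205 [[0.554, 0.189, 0.023], [0.555, 0.12, 0.016], [0.554, 0.063, 0.018]]
210 [[0.539, 0.189, 0.018], [0.538, 0.119, 0.02], [0.538, 0.062, 0.019]]
215 [[0.523, 0.189, 0.018], [0.522, 0.119, 0.019], [0.522, 0.062, 0.02]]
220 [[0.507, 0.189, 0.017], [0.5, 0.106, 0.099], [0.499, 0.053, 0.1]]
225 [[0.485, 0.171, 0.099], [0.489, 0.115, 0.044], [0.487, 0.057, 0.062]]
230 [[0.477, 0.193, -0.005], [0.476, 0.121, 0.003], [0.472, 0.056, 0.066]]
235 [[0.461, 0.191, 0.002], [nan, nan, nan], [0.46, 0.064, 0.0]]
240 [[0.445, 0.191, 0.002], [0.444, 0.121, 0.001], [0.444, 0.063, 0.004]]
```

View pics/side_crop.png

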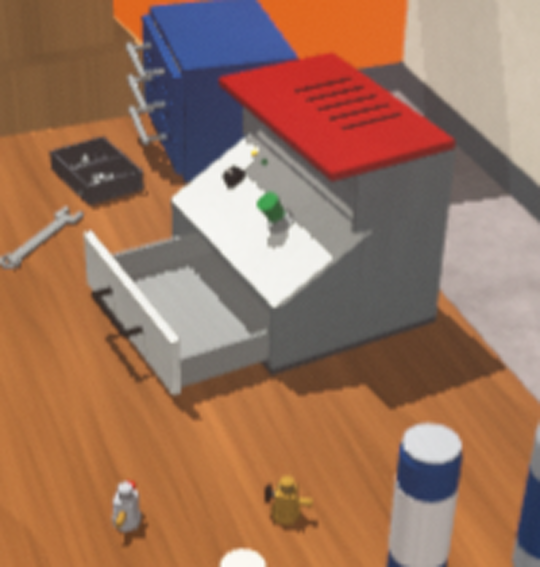

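View pics/top_crop.png

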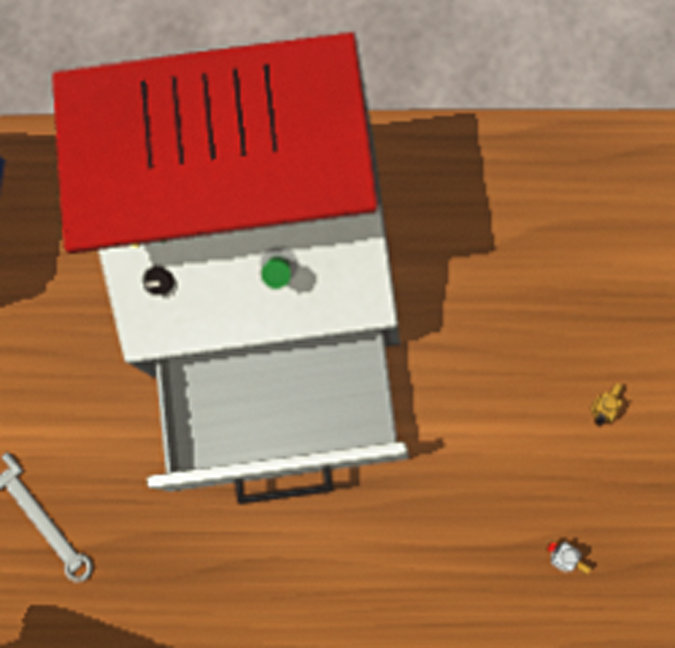

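Run:
```python
from h import *
s,t=load("side0.npz"),load("top0.npz")
def fitplane(P):
    c=P.mean(0);n=np.linalg.svd(P-c)[2][2]; return c,n*np.sign(n[2])
for nm,c in (("top",t),("side",s)):
    W=cloud(c);hsv=cv2.cvtColor(c["color"],cv2.COLOR_BGR2HSV).astype(int);S,V=hsv[...,1],hsv[...,2]
    m=(S<40)&(V>190)&(W[...,0]>.61)&(W[...,0]<.72)&(W[...,1]>-.03)&(W[...,1]<.25)&(W[...,2]>.105)&(W[...,2]<.18)
    P=W[m];ce,n=fitplane(P)
    for _ in range(3):
        P=P[abs((P-ce)@n)<.004];ce,n=fitplane(P)
    print(nm,len(P),ce,n,"tilt",np.degrees(np.arccos(n[2])),"yaw of +x",np.degrees(np.arctan2(-n[1],-n[0])))
# hood front edge via top: red mask lowest row per col -> plane z=.287
hsv=cv2.cvtColor(t["color"],cv2.COLOR_BGR2HSV).astype(int);H,S,V=[hsv[...,i] for i in range(3)]
r=((H<6)|(H>174))&(S>150)&(V>60)
for zz in (.270,.287):
    E=[]
    for u in range(180,285,3):
        vs=np.where(r[60:160,u])[0]
        E.append(onplane(t,u,60+vs.max()+.5,zz)[:2])
    E=np.array(E); p=np.polyfit(E[:,1],E[:,0],1); print("hood z",zz,"x=",p,"yaw",np.degrees(np.arctan(-p[0])),"x at y=.095",np.polyval(p,.095),"res",np.std(E[:,0]-np.polyval(p,E[:,1])))
# hood side view: front edge
hs=cv2.cvtColor(s["color"],cv2.COLOR_BGR2HSV).astype(int);r2=((hs[...,0]<6)|(hs[...,0]>174))&(hs[...,1]>150)
r2[:, :318]=0; r2[160:]=0
cn=max(cv2.findContours(r2.astype(np.uint8),0,1)[0],key=cv2.contourArea);print(cv2.approxPolyDP(cn,2,True)[:,0].tolist())
cn=max(cv2.findContours((r[:, :300]).astype(np.uint8),0,1)[0],key=cv2.contourArea);print(cv2.approxPolyDP(cn,2,True)[:,0].tolist())
for nm,c,(x0,x1,y0,y1) in (("top",t,(235,270,135,170)),("side",s,(320,360,145,185))):
    im=cv2.resize(c["color"][y0:y1,x0:x1],None,fx=14,fy=14,interpolation=cv2.INTER_NEAREST);cv2.imwrite(f"pics/{nm}_knob.png",im)
```

```text
top 2490 [0.66822563 0.11819617 0.13403196] [-0.5041172  -0.06639508  0.86107929] tilt 30.562018047542605 yaw of +x 7.502993317955091
side 963 [0.66974559 0.10406787 0.13187043] [-0.49577049 -0.06290907  0.86617208] tilt 29.983188018196593 yaw of +x 7.231700521744623
hood z 0.27 x= [-0.13045331  0.72256768] yaw 7.432451617898995 x at y=.095 0.7101746197881332 res 0.0008538990388305044
hood z 0.287 x= [-0.13045331  0.71667255] yaw 7.432451617898861 x at y=.095 0.7042794856545892 res 0.000838660417734231
[[321, 119], [362, 155], [407, 143], [364, 110]]
[[280, 62], [170, 77], [174, 142], [287, 128], [289, 124]]
```

Run:
```python
import cv2,numpy as np
a=cv2.imread("pics/top_knob.png");b=cv2.imread("pics/side_knob.png")[:490,:308];a=a[:, :490]
h=min(a.shape[0],490);a=cv2.resize(a,(390,390));b=cv2.resize(cv2.imread("pics/side_knob.png"),(400,400))[:390]
cv2.imwrite("pics/knobs.png",np.hstack([a,b]))
```

```text
(no output)
```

View pics/knobs.png

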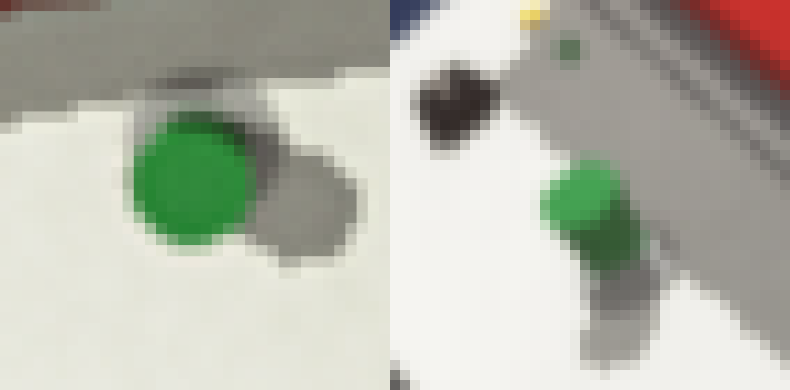

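Run:
```python
from h import *
s,t=load("side0.npz"),load("top0.npz")
K,e=tri(s,(338.7,164.0),t,(251.8,150.9)); print("knob end",K,e)
y=np.radians(7.4);ex=np.array([np.cos(y),np.sin(y),0]);ey=np.array([-ex[1],ex[0],0])
ax=-.5*ex+np.array([0,0,.866])
print("grip",K-.012*ax,"panel dist from top plane",(K-[0.66822563,0.11819617,0.13403196])@ax,(K-[0.66974559,0.10406787,0.13187043])@ax)
for zz in (.27,.287):
    p=np.array([np.polyval([-0.13045331,{.27:.72256768,.287:.71667255}[zz]],.095),.095,zz]); print("hood ahead of knob end",(p-K)@ex)
# hood corner height via both views: near right corner side (362,155),(bottom?) top (287,128)
print(tri(s,(362,155),t,(287,128)),tri(s,(407,143),t,(280,62)), tri(s,(321,119),t,(174,142)))
for nm,c,(x0,x1,y0,y1) in (("top",t,(340,390,185,275)),("side",s,(270,360,255,295))):
    im=c["color"][y0:y1,x0:x1]; im=cv2.resize(im,None,fx=8,fy=8,interpolation=cv2.INTER_NEAREST) if nm=="side" else cv2.resize(im[45:],None,fx=12,fy=12,interpolation=cv2.INTER_NEAREST)
    cv2.imwrite(f"pics/{nm}_tap.png",im)
W=cloud(t); print(W[253:260,361].round(3).tolist())
```

```text
knob end [0.68565627 0.09420145 0.19208982] 0.0035116909184171683
grip [0.6916063  0.09497422 0.18169782] panel dist from top plane 0.04318058034216556 0.044896284158590066
hood ahead of knob end 0.02441698511791868
hood ahead of knob end 0.018570954698419174
(array([ 0.72364434, -0.00955806,  0.27623897]), np.float64(0.005135958839886331)) (array([0.90386391, 0.01061714, 0.27841117]), np.float64(0.0006368783525946461)) (array([0.68703976, 0.28006197, 0.28198598]), np.float64(0.003817441693163227))
[[0.4, -0.22, 0.042], [0.397, -0.218, 0.057], [0.394, -0.219, 0.052], [0.391, -0.219, 0.054], [0.388, -0.218, 0.056], [0.385, -0.218, 0.053], [0.382, -0.22, 0.042]]
```

View pics/top_tap.png

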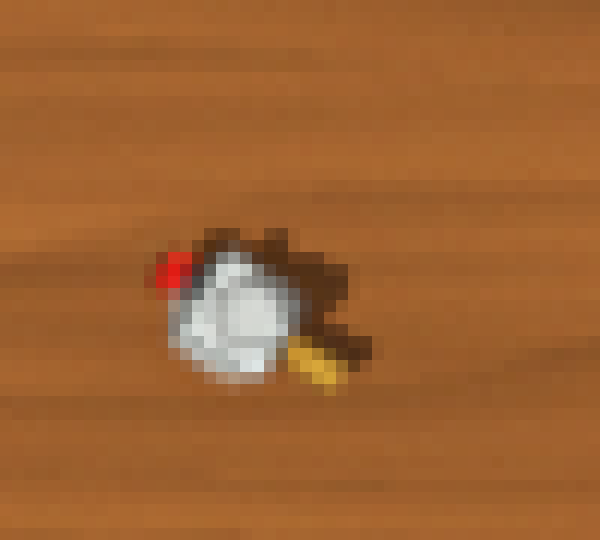

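View pics/side_tap.png

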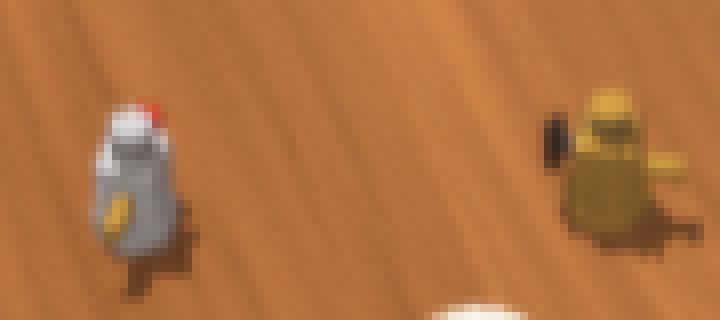

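Silver tap: in the top crop the spigot is at about (250,305), the red lever at (175,270) and the brass outlet tip at (330,375). Triangulating these.

Run:
```python
from h import *
s,t=load("side0.npz"),load("top0.npz")
f=lambda a,b:(340+a/12-.5,230+b/12-.5)
sp=onplane(t,*f(250,305),.054); lv=onplane(t,*f(175,270),.038); ou=onplane(t,*f(328,375),.024); print(sp,lv,ou)
d=ou[:2]-lv[:2]; print("yaw",np.degrees(np.arctan2(d[1],d[0])), np.linalg.norm(d), [np.degrees(np.arctan2(*(a-b)[[1,0]])) for a,b in((ou,sp),(sp,lv))])
g=lambda a,b:(270+a/8-.5,255+b/8-.5)
print("spigot tri",tri(s,g(130,110),t,f(250,305)))
print("out tri",tri(s,g(115,210),t,f(328,370)))
print("lever tri",tri(s,g(150,112),t,f(175,270)))
```

```text
[ 0.39435006 -0.21658559  0.054     ] [ 0.40339452 -0.19941931  0.038     ] [ 0.37589256 -0.24006082  0.024     ]
yaw -124.08606570673683 0.04907229758663256 [np.float64(-128.17635337474846), np.float64(-117.78355541081457)]
spigot tri (array([ 0.39458729, -0.21577912,  0.06106671]), np.float64(0.00039110344391038074))
out tri (array([ 0.37908049, -0.23893102,  0.03537584]), np.float64(0.0034293840622502316))
lever tri (array([ 0.40505052, -0.19940092,  0.0420115 ]), np.float64(0.0034147998028493764))
```

Emit:
{"method": "move_arm", "body": {"deltas": [[[28, -53, 0, -0.18], [56, -106, 0, -0.36], [84, -159, 0, -0.54], [112, -212, 0, -0.72], [140, -265, 0, -0.9]]], "gripper": 1}}

```text
time_s: 0.78
ee_pos: [0.338, 0.3524, 0.2311]
tool_rot: [180.0, 0.0, 110.4]
wrist_force: [0.6, -0.1, 1.4]
finger_gap: 0.0855
```

Emit:
{"method": "move_arm", "body": {"deltas": [[[16, -59, 0, -0.18], [32, -118, 0, -0.36], [48, -177, 0, -0.54], [64, -236, 0, -0.72], [73, -294, 0, -0.9]]]}}

```text
time_s: 1.4
ee_pos: [0.4106, 0.0583, 0.2313]
tool_rot: [180.0, -0.0, 58.8]
wrist_force: [0.9, -0.6, -0.2]
finger_gap: 0.0853
```

Emit:
{"method": "move_arm", "body": {"deltas": [[[-3, -60, 0, -0.05], [-6, -120, 0, -0.05], [-9, -180, 0, -0.05], [-12, -240, 0, -0.05], [-17, -277, -40, -0.05]]]}}

```text
time_s: 2.02
ee_pos: [0.395, -0.2207, 0.1945]
tool_rot: [179.5, 0.0, 56.2]
wrist_force: [1.7, -0.8, 0.0]
finger_gap: 0.0852
```

Run:
```python
from plant import env
from h import *
c=env.read_camera("wrist"); cv2.imwrite("pics/wrist1.png",c["color"]); np.savez("wrist1.npz",**c)
st=env.state();print(st["ee_pos"],st["tool_rot"])
```

```text
[ 0.39075995 -0.22070634  0.18613256] [-1.79741014e+02  1.48913873e-01  5.60772818e+01]
```

View pics/wrist1.png

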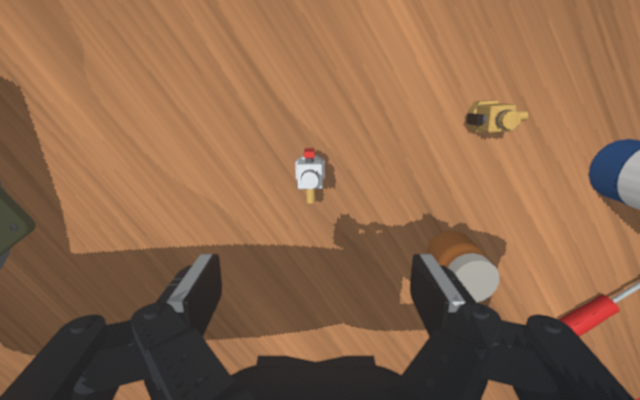

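Run:
```python
from h import *
w=load("wrist1.npz");t=load("top0.npz")
sp=onplane(w,310,179.5,.054);lv=onplane(w,309,153,.038);ou=onplane(w,310.3,202,.024)
print(sp,lv,ou,np.degrees(np.arctan2(*(ou-lv)[[1,0]])))
j=onplane(w,474,278,.068);print("jar",j,onplane(t,415.5,230,.068))
R=w["R"];p=np.radians(56.1);x=np.array([np.cos(p),np.sin(p)]);y=np.array([x[1],-x[0]])
for n,q in(("jar",j),):
    d=(q-sp)[:2];print("in tool x,y",d@x,d@y)
```

```text
[ 0.39259223 -0.2160435   0.054     ] [ 0.40348174 -0.1980367   0.038     ] [ 0.37500822 -0.24212545  0.024     ] -122.85529597996081
jar [ 0.4697985  -0.37953014  0.068     ] [ 0.46712316 -0.38537021  0.068     ]
in tool x,y -0.09263450115082544 0.1552660191469099
```

Emit:
{"method": "move_arm", "body": {"deltas": [[[0, 0, 0, 0], [0, 0, 0, 0]]]}}

```text
time_s: 2.33
ee_pos: [0.3941, -0.2163, 0.1923]
tool_rot: [179.9, -0.0, 56.4]
wrist_force: [-0.0, 0.2, 0.2]
finger_gap: 0.0852
```

Run:
```python
from plant import env
st=env.state();print(st["time_s"],st["ee_pos"],st["tool_rot"],st["joint_vel"])
```

```text
2.325 [ 0.39412367 -0.21631672  0.19226473] [ 1.79921509e+02 -1.56192361e-02  5.63588416e+01] [ 0.71823472 -0.68182646 -0.54649934 -0.13277713 -0.05203236 -0.12940832]
```

Emit:
{"method": "move_arm", "body": {"deltas": [[[-1.5, 0, -45, 0], [-1.5, 0, -90, 0], [-1.5, 0, -130, 0], [-1.5, 0, -160, 0], [-1.5, 0, -175, 0]]]}}

```text
time_s: 2.95
ee_pos: [0.3925, -0.2157, 0.0159]
tool_rot: [-180.0, -0.0, 56.4]
wrist_force: [-0.1, -0.8, -0.3]
finger_gap: 0.0856
```

Emit:
{"method": "move_arm", "body": {"deltas": [[[0, 0, 0, 0], [0, 0, 0, 0], [0, 0, 0, 0], [0, 0, 0, 0]]], "gripper": 0}}

```text
time_s: 3.45
ee_pos: [0.3932, -0.2176, 0.0178]
tool_rot: [179.8, 0.0, 56.3]
wrist_force: [1.1, 0.3, 7.2]
finger_gap: 0.0229
```

Emit:
{"method": "move_arm", "body": {"deltas": [[[0, 0, 0, 0], [0, 0, 0, 0], [0, 0, 0, 0]]]}}

```text
time_s: 3.82
ee_pos: [0.3932, -0.2176, 0.0178]
tool_rot: [179.8, -0.0, 56.3]
wrist_force: [-0.3, 0.4, 6.4]
finger_gap: 0.0225
```

Emit:
{"method": "move_arm", "body": {"deltas": [[[0, 0, 20, 0], [0, 0, 60, 0], [0, 0, 110, 0], [0, 0, 155, 0], [0, 0, 180, 0]]]}}

```text
time_s: 4.45
ee_pos: [0.3926, -0.2172, 0.199]
tool_rot: [179.8, 0.0, 56.3]
wrist_force: [0.2, -0.5, -0.7]
finger_gap: 0.0225
```

Emit:
{"method": "move_arm", "body": {"deltas": [[[10, 20, 0, 0.17], [27, 52, 0, 0.35], [44, 85, 0, 0.53], [62, 120, 0, 0.71], [80, 155, 0, 0.89]]]}}

```text
time_s: 5.08
ee_pos: [0.472, -0.0606, 0.1958]
tool_rot: [-180.0, -0.0, 107.6]
wrist_force: [0.1, -0.9, -0.5]
finger_gap: 0.023
```

Emit:
{"method": "move_arm", "body": {"deltas": [[[18, 35, 0, 0.17], [36, 70, 0, 0.35], [54, 105, 0, 0.53], [72, 140, 0, 0.71], [90, 175, 0, 0.89]]]}}

```text
time_s: 5.7
ee_pos: [0.5621, 0.1143, 0.1956]
tool_rot: [-180.0, -0.1, 158.6]
wrist_force: [-0.3, 0.1, -0.8]
finger_gap: 0.0228
```

Emit:
{"method": "move_arm", "body": {"deltas": [[[0, 0, 0, 0.17], [0, 0, 0, 0.35], [0, 0, 0, 0.51], [0, 0, 0, 0.51], [0, 0, 0, 0.51]]]}}

```text
time_s: 6.32
ee_pos: [0.5618, 0.1131, 0.1959]
tool_rot: [-180.0, -0.0, -172.6]
wrist_force: [-0.7, -1.1, -1.0]
finger_gap: 0.0232
```

Run:
```python
from plant import env
from h import *
for n in ("wrist","top","side"):
    c=env.read_camera(n); cv2.imwrite(f"pics/{n}2.png",c["color"]); np.savez(f"{n}2.npz",**c)
st=env.state();print(st["ee_pos"],st["tool_rot"],st["q"])
t=load("top0.npz")
print("handle ends",onplane(t,238,231,.057),onplane(t,281,226,.057))
for u,v,z in((206,227,.098),(300,216,.098)): print(onplane(t,u,v,z))
```

```text
[0.56199469 0.11313718 0.19624217] [ 1.79999749e+02 -8.38959756e-03 -1.72554174e+02] [ 6.01734269e+00 -1.14005832e+00  1.06547783e+02  4.30218771e-05
  7.46006681e+01 -9.14284950e+01]
handle ends [0.47002518 0.15497581 0.057     ] [0.48427135 0.02392831 0.057     ]
[0.47999311 0.24190255 0.098     ]
[ 0.51043707 -0.03555663  0.098     ]
```

View pics/wrist2.png

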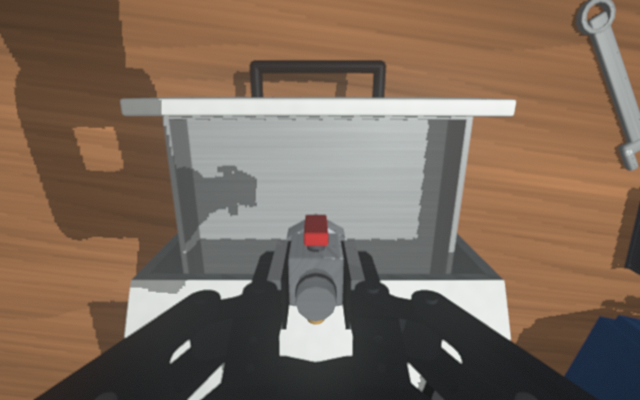

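View pics/side2.png

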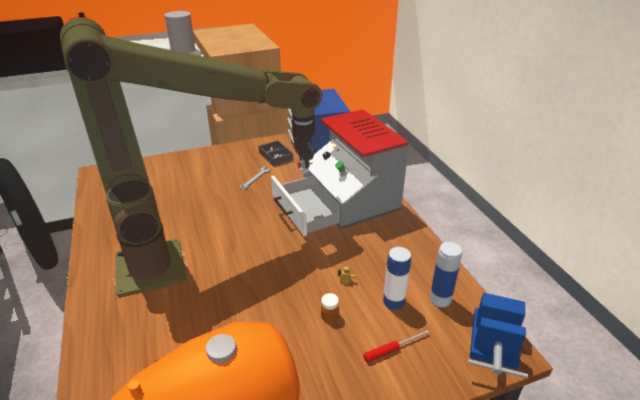

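Emit:
{"method": "move_arm", "body": {"deltas": [[[0, 0, -40, 0], [0, 0, -85, 0], [0, 0, -125, 0], [0, 0, -150, 0], [0, 0, -158, 0]]]}}

```text
time_s: 7.1
ee_pos: [0.5606, 0.113, 0.0363]
tool_rot: [180.0, -0.2, -172.5]
wrist_force: [0.2, -0.4, -1.0]
finger_gap: 0.0228
```

Emit:
{"method": "move_arm", "body": {"deltas": [[[0, 0, -2, 0], [0, 0, -2, 0], [0, 0, -2, 0]]]}}

```text
time_s: 7.48
ee_pos: [0.5631, 0.1134, 0.0378]
tool_rot: [-180.0, 0.1, -172.5]
wrist_force: [0.1, -0.3, -0.5]
finger_gap: 0.0229
```

Emit:
{"method": "move_arm", "body": {"deltas": [[[0, 0, 0, 0], [0, 0, 0, 0], [0, 0, 0, 0], [0, 0, 0, 0]]], "gripper": 0.75}}

```text
time_s: 7.98
ee_pos: [0.5621, 0.1132, 0.0364]
tool_rot: [180.0, 0.0, -172.5]
wrist_force: [0.3, -0.1, 0.5]
finger_gap: 0.0643
```

Emit:
{"method": "move_arm", "body": {"deltas": [[[0, 0, 0, 0], [0, 0, 20, 0], [0, 0, 65, 0], [0, 0, 115, 0], [0, 0, 165, 0]]]}}

```text
time_s: 8.6
ee_pos: [0.5621, 0.1133, 0.2046]
tool_rot: [-180.0, 0.1, -172.5]
wrist_force: [0.9, 0.3, -0.7]
finger_gap: 0.064
```

Run:
```python
from plant import env
from h import *
for n in ("wrist",):
    c=env.read_camera(n); cv2.imwrite(f"pics/{n}3.png",c["color"]); np.savez(f"{n}3.npz",**c)
st=env.state();print(st["ee_pos"],st["tool_rot"],st["q"])
```

```text
[0.56604452 0.11372876 0.21341178] [-179.97724239    0.84475287 -172.47619946] [ 6.03406531e+00 -1.87345712e+00  1.05581011e+02 -8.15100532e-04
  7.54473870e+01 -9.14893685e+01]
```

View pics/wrist3.png

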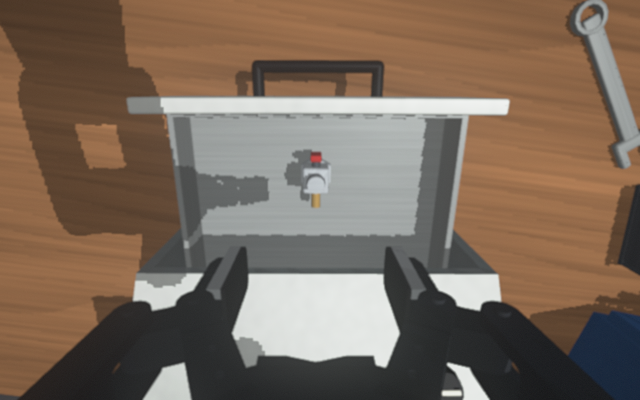

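Emit:
{"method": "move_arm", "body": {"deltas": [[[-40, -6, 0, 0], [-90, -12, 0, 0], [-140, -19, 0, 0], [-150, -20, -40, 0], [-150, -20, -90, 0]]], "gripper": 0}}

```text
time_s: 9.28
ee_pos: [0.4132, 0.0934, 0.1135]
tool_rot: [-180.0, 0.4, -172.5]
wrist_force: [0.5, 0.1, -0.3]
finger_gap: -0.0003
```

Emit:
{"method": "move_arm", "body": {"deltas": [[[0, 0, -40, 0], [0, 0, -57, 0], [0, 0, -57, 0], [15, 2, -57, 0], [25, 3, -57, 0]]]}}

```text
time_s: 9.9
ee_pos: [0.439, 0.0964, 0.0564]
tool_rot: [-180.0, 0.2, -172.5]
wrist_force: [0.3, -0.3, 0.5]
finger_gap: 0.0002
```

Run:
```python
from plant import env
from h import *
c=env.read_camera("top"); cv2.imwrite(f"pics/top4.png",cv2.resize(c["color"][120:320,150:400],None,fx=3,fy=3));
c=env.read_camera("side"); cv2.imwrite(f"pics/side4.png",cv2.resize(c["color"][100:300,220:450],None,fx=3,fy=3));
st=env.state();print(st["ee_pos"],st["tool_rot"],st["wrist_force"])
```

```text
[0.43901596 0.09639163 0.05608331] [-1.79993360e+02  1.72932153e-01 -1.72485397e+02] [-0.03489521 -0.3460345   0.49571624]
```

View pics/top4.png

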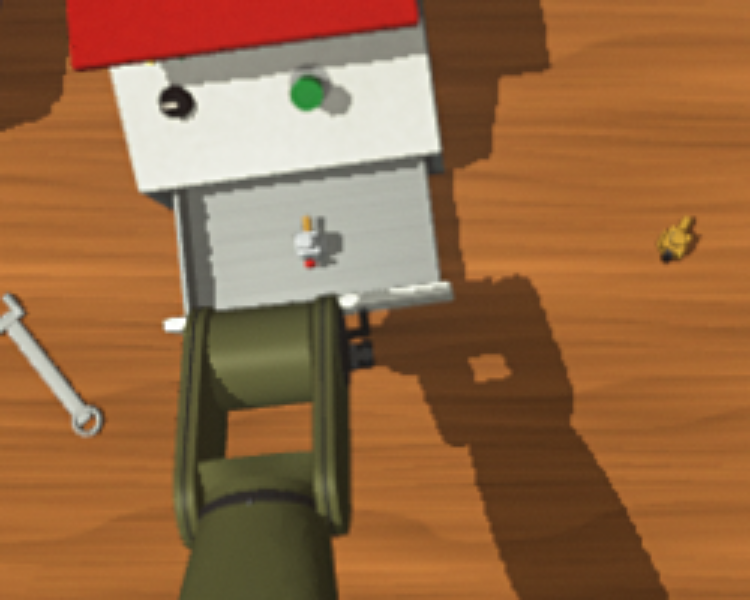

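View pics/side4.png

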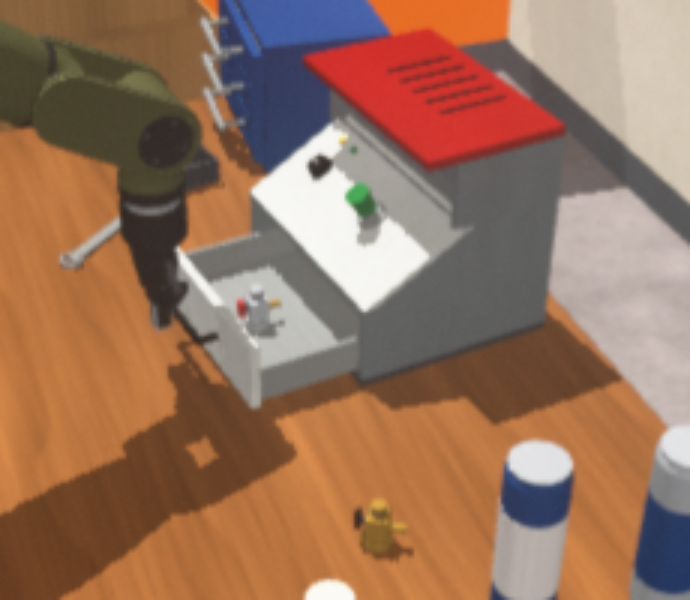

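Emit:
{"method": "move_arm", "body": {"deltas": [[[6, 0.8, 0, 0], [14, 1.8, 0, 0], [24, 3, 0, 0], [36, 4.6, 0, 0], [48, 6.2, 0, 0]]]}}

```text
time_s: 10.62
ee_pos: [0.4858, 0.1025, 0.0542]
tool_rot: [-180.0, -0.0, -172.5]
wrist_force: [-3.0, -0.5, 2.1]
finger_gap: -0.0002
```

Emit:
{"method": "move_arm", "body": {"deltas": [[[12, 1.5, 0, 0], [24, 3, 0, 0], [36, 4.6, 0, 0], [48, 6.2, 0, 0], [60, 7.7, 0, 0]]]}}

```text
time_s: 11.25
ee_pos: [0.5458, 0.1102, 0.0542]
tool_rot: [-180.0, -0.0, -172.5]
wrist_force: [-2.2, 0.2, 0.9]
finger_gap: 0.0
```

Emit:
{"method": "move_arm", "body": {"deltas": [[[8, 1, 0, 0], [14, 1.8, 0, 0], [20, 2.6, 0, 0], [26, 3.4, 0, 0], [30, 4, 0, 0]]]}}

```text
time_s: 11.88
ee_pos: [0.5754, 0.114, 0.0543]
tool_rot: [-180.0, -0.0, -172.5]
wrist_force: [-1.8, -1.3, 0.0]
finger_gap: 0.0
```

Emit:
{"method": "move_arm", "body": {"deltas": [[[4, 0.5, 0, 0], [8, 1, 0, 0], [8, 1, 0, 0]]]}}

```text
time_s: 12.25
ee_pos: [0.5772, 0.1143, 0.0541]
tool_rot: [-180.0, -1.0, -172.5]
wrist_force: [-23.6, -5.4, 18.2]
finger_gap: 0.0001
```

Run:
```python
from plant import env
from h import *
c=env.read_camera("side"); cv2.imwrite(f"pics/side5.png",cv2.resize(c["color"][100:260,240:430],None,fx=4,fy=3.7));
st=env.state();print(st["ee_pos"],st["wrist_force"])
```

```text
[0.57719076 0.11429877 0.05410446] [-23.07652898  -4.8943104   18.94716503]
```

View pics/side5.png

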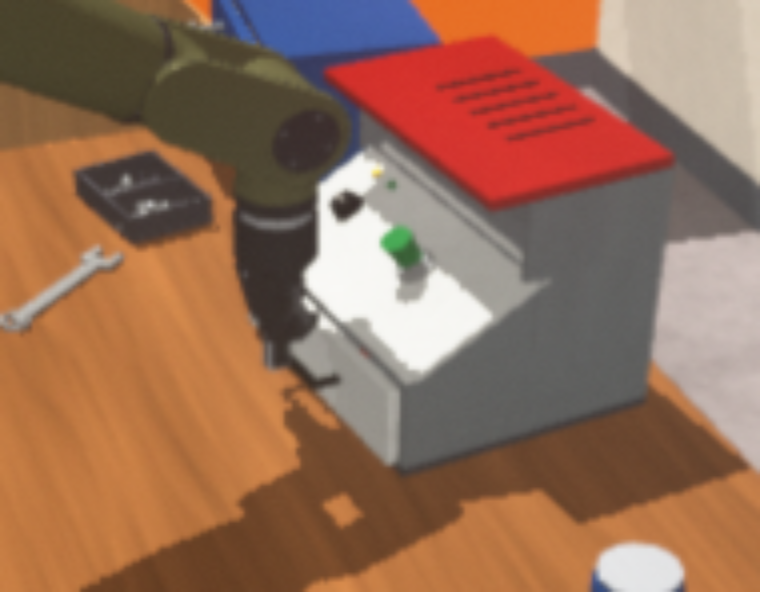

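Emit:
{"method": "move_arm", "body": {"deltas": [[[-10, -1.3, 0, 0], [-40, -5, 0, 0], [-90, -11, 0, 0], [-130, -17, 0, 0], [-160, -20, 30, 0]]]}}

```text
time_s: 12.92
ee_pos: [0.4199, 0.0949, 0.0822]
tool_rot: [180.0, -0.2, -172.5]
wrist_force: [0.5, -0.2, 0.4]
finger_gap: -0.0
```

Run:
```python
from plant import env
from h import *
s=env.read_camera("side"); np.savez("side6.npz",**s)
t=env.read_camera("top"); np.savez("top6.npz",**t)
a=cv2.resize(s["color"][150:250,260:410],None,fx=5,fy=5);cv2.imwrite("pics/side6.png",a)
cv2.imwrite("pics/top6.png",cv2.resize(t["color"][120:250,170:330],None,fx=4.5,fy=4.5))
```

```text
(no output)
```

View pics/side6.png

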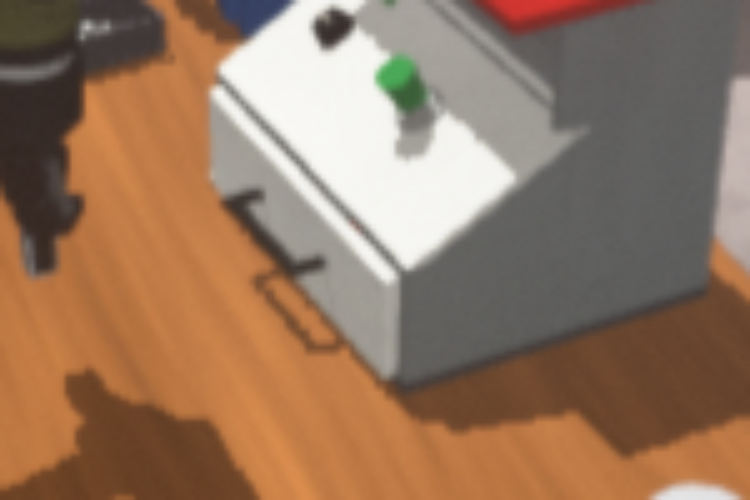

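View pics/top6.png

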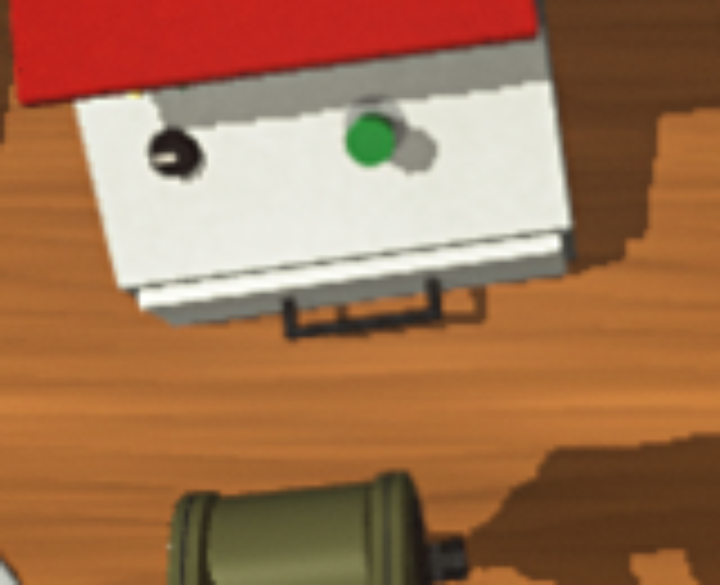

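Run:
```python
from h import *
s,t=load("side6.npz"),load("top6.npz");t0=load("top0.npz")
for z in (.098,.08,.058,.045): print(z,onplane(s,330.4,194.8,z))
y=np.radians(7.4);ex=np.array([np.cos(y),np.sin(y)]);ey=np.array([-ex[1],ex[0]])
def prof(c,y0,lo,hi):
    W=cloud(c);P=W.reshape(-1,3);a=P[:,:2]@ex;b=P[:,:2]@ey
    m=(abs(b-y0)<.012)&(P[:,2]>lo)&(P[:,2]<hi);return a[m],P[m,2]
for nm,c in (("t0",t0),("t6",t),("s6",s)):
    for y0 in (-.02,.0,.06,.15):
        a,z=prof(c,y0,.02,.125);o=(a>.4)&(a<.68)
        i=np.argsort(a[o]);print(nm,y0,[(round(x,3),round(w,3)) for x,w in zip(a[o][i][::3],z[o][i][::3])][:22])
```

```text
0.098 [0.64147762 0.05295392 0.098     ]
0.08 [0.65107709 0.07739162 0.08      ]
0.058 [0.66280978 0.10725993 0.058     ]
0.045 [0.66974273 0.12490939 0.045     ]
t0 -0.02 [(np.float64(0.472), np.float64(0.058)), (np.float64(0.481), np.float64(0.065)), (np.float64(0.484), np.float64(0.067)), (np.float64(0.49), np.float64(0.06)), (np.float64(0.496), np.float64(0.063)), (np.float64(0.499), np.float64(0.055)), (np.float64(0.499), np.float64(0.073)), (np.float64(0.499), np.float64(0.061)), (np.float64(0.499), np.float64(0.048)), (np.float64(0.499), np.float64(0.099)), (np.float64(0.499), np.float64(0.023)), (np.float64(0.5), np.float64(0.096)), (np.float64(0.501), np.float64(0.102)), (np.float64(0.502), np.float64(0.097)), (np.float64(0.504), np.float64(0.097)), (np.float64(0.505), np.float64(0.103)), (np.float64(0.506), np.float64(0.102)), (np.float64(0.507), np.float64(0.101)), (np.float64(0.508), np.float64(0.101)), (np.float64(0.509), np.float64(0.102)), (np.float64(0.511), np.float64(0.101)), (np.float64(0.516), np.float64(0.059))]
t0 0.0 [(np.float64(0.471), np.float64(0.058)), (np
[... 8965 characters left out ...]
.629), np.float64(0.029)), (np.float64(0.629), np.float64(0.099)), (np.float64(0.629), np.float64(0.024)), (np.float64(0.63), np.float64(0.085)), (np.float64(0.63), np.float64(0.09)), (np.float64(0.63), np.float64(0.089)), (np.float64(0.631), np.float64(0.079)), (np.float64(0.631), np.float64(0.06)), (np.float64(0.631), np.float64(0.092)), (np.float64(0.632), np.float64(0.035)), (np.float64(0.633), np.float64(0.098)), (np.float64(0.635), np.float64(0.069)), (np.float64(0.637), np.float64(0.098)), (np.float64(0.639), np.float64(0.109)), (np.float64(0.64), np.float64(0.097)), (np.float64(0.641), np.float64(0.115)), (np.float64(0.643), np.float64(0.099)), (np.float64(0.645), np.float64(0.114))]
```

The tray is shut: the plate moved 0.128 m and now sits against the housing. Next I'll measure the gripper's own shape against the hood, since moves can't tilt the tool.

Run:
```python
from plant import env
from h import *
from scipy.spatial.transform import Rotation as Ro
st=env.state();T=Ro.from_euler('xyz',st["tool_rot"],degrees=True).as_matrix();p=st["ee_pos"];print(p)
s,t=env.read_camera("side"),env.read_camera("top")
P=np.vstack([cloud(c).reshape(-1,3) for c in(s,t)]);P=P[np.isfinite(P[:,0])]
L=(P-p)@T
m=(abs(L[:,0])<.12)&(abs(L[:,1])<.12)&(L[:,2]<.02)&(L[:,2]>-.3)&(P[:,2]>.012)&(P[:,0]<.56)
L=L[m]
for z in np.arange(0,-.28,-.01):
    q=L[(L[:,2]<=z)&(L[:,2]>z-.01)]
    if len(q)>3: print(round(-z*1000),len(q),"x",(np.percentile(q[:,0],[1,99])*1000).round(),"y",(np.percentile(q[:,1],[1,99])*1000).round())
cv2.imwrite("pics/side7.png",cv2.resize(s["color"][120:280,200:360],None,fx=4.5,fy=3.7))
```

```text
[0.42338181 0.09539715 0.08697898]
0 10 x [-13.   6.] y [-10.   9.]
10 18 x [-10.   9.] y [-17.   4.]
20 17 x [-8.  9.] y [-20.   4.]
30 8 x [-8.  7.] y [-16.  -5.]
40 12 x [-3. 11.] y [-29.  28.]
50 24 x [-14.  11.] y [-38.  29.]
60 28 x [-12.  15.] y [-47.  42.]
70 30 x [-13.  15.] y [-56.  51.]
80 56 x [-13.  15.] y [-64.  49.]
90 98 x [-15.  17.] y [-64.   9.]
100 56 x [-23.  18.] y [-52.  17.]
110 27 x [-14.  11.] y [-46. -10.]
120 18 x [-17.  17.] y [-42. -27.]
130 57 x [-36.  34.] y [-41.   5.]
140 59 x [-27.  36.] y [-45.  -2.]
150 56 x [-31.  34.] y [-39.   6.]
160 65 x [-32.  35.] y [-44.   7.]
170 87 x [-37.  35.] y [-42.  15.]
180 35 x [-23.  29.] y [-40.  -8.]
190 67 x [-30.  34.] y [-41.   1.]
200 56 x [-31.  34.] y [-41.  -0.]
210 68 x [-35.  34.] y [-41.   5.]
220 25 x [-5. 32.] y [-39.  -4.]
230 13 x [-16.  21.] y [-61. -50.]
240 49 x [-27.  34.] y [-63. -52.]
250 84 x [-36.  52.] y [-65.  43.]
260 133 x [-39.  75.] y [-64.  44.]
270 182 x [-41.  90.] y [-64.  44.]
280 289 x [-43. 106.] y [-64.  45.]
```

View pics/side7.png

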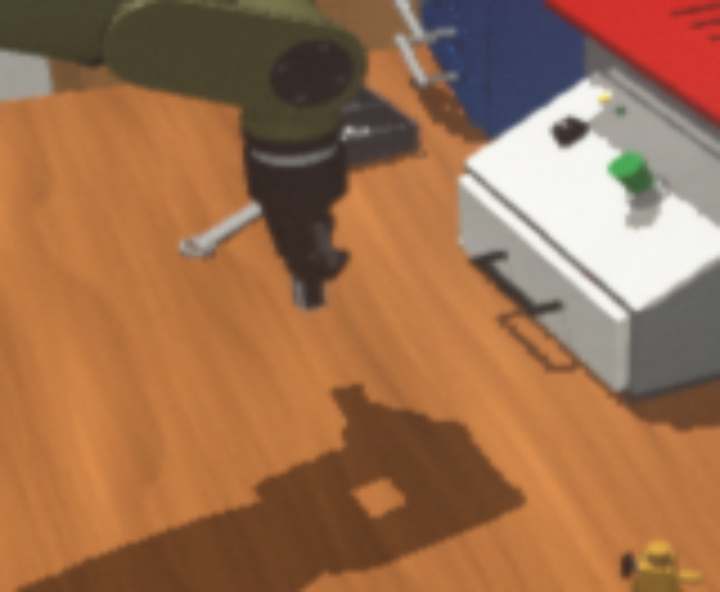

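The depth points show the gripper only widens to ±36 mm about 125 mm behind the TCP. Near the fingers it stays within ±18 mm. With the tool vertical and shifted about 6 mm forward, it should clear the hood at the knob, so I'll approach that way.

Emit:
{"method": "move_arm", "body": {"deltas": [[[0, 0, 50, 0], [0, 0, 100, 0], [10, 0, 150, 0], [40, 0, 180, 0], [90, 0, 190, 0]]], "gripper": 1}}

```text
time_s: 13.75
ee_pos: [0.516, 0.0955, 0.2772]
tool_rot: [-180.0, 0.3, -172.5]
wrist_force: [0.1, -0.2, 0.5]
finger_gap: 0.0854
```

Emit:
{"method": "move_arm", "body": {"deltas": [[[50, 0, 0, 0], [100, -1, 0, 0], [140, -1, 0, 0], [160, -1.5, 0, 0], [160, -1.5, 0, 0]]]}}

```text
time_s: 14.38
ee_pos: [0.6746, 0.0935, 0.2717]
tool_rot: [180.0, -0.1, -172.5]
wrist_force: [-0.7, 0.3, -0.3]
finger_gap: 0.0854
```

Run:
```python
from plant import env
from h import *
st=env.state();print(st["ee_pos"],st["tool_rot"],st["wrist_force"])
for n in("wrist","side"):
    c=env.read_camera(n);np.savez(n+"8.npz",**c)
    cv2.imwrite(f"pics/{n}8.png",c["color"] if n=="wrist" else cv2.resize(c["color"][40:240,230:430],None,fx=3,fy=3))
```

```text
[0.67462845 0.09350545 0.27171837] [ 1.79984165e+02 -1.44655709e-01 -1.72506961e+02] [-0.69685243  0.264964   -0.25122909]
```

View pics/wrist8.png

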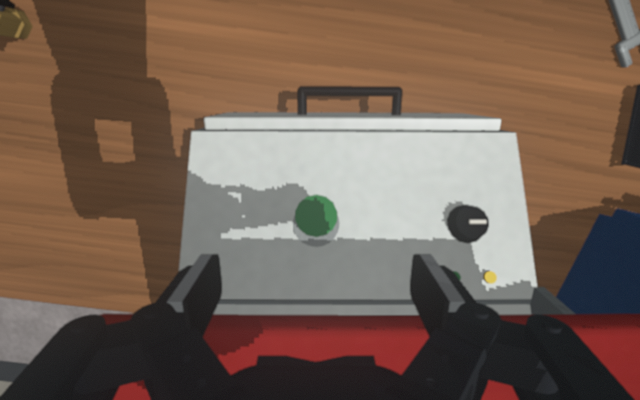

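View pics/side8.png

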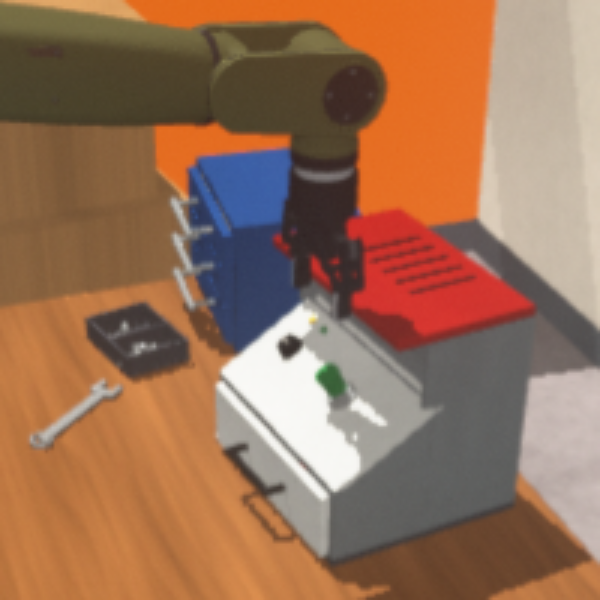

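Run:
```python
from h import *
w=load("wrist8.npz")
hsv=cv2.cvtColor(w["color"],cv2.COLOR_BGR2HSV).astype(int)
g=(hsv[...,0]>45)&(hsv[...,0]<85)&(hsv[...,1]>90);g[:,400:]=0;g[:150]=0
n,l,s,c=cv2.connectedComponentsWithStats(g.astype(np.uint8));i=1+np.argmax(s[1:,4]);print(s[i],c[i])
K=onplane(w,*c[i],.192);print("knob end",K)
W=cloud(w);print("green depth",np.nanmedian(W[l==i],0),np.nanmin(W[l==i],0),np.nanmax(W[l==i],0))
y=np.radians(7.4);ex=np.array([np.cos(y),np.sin(y),0])
for z in(.27,.287): 
    h=onplane(w,316,315,z);print("hood",h,(h-K)@ex)
for v in range(285,350,4): print(v,W[v,316].round(3),w["color"][v,316])
```

```text
[306 196  30  37 363] [326.26170799 210.8815427 ]
knob end [0.67820401 0.10288905 0.192     ]
green depth [0.67884466 0.10440878 0.1889097 ] [0.67039625 0.08724658 0.18292876] [0.692875   0.11027091 0.19684776]
hood [0.70847357 0.0992399  0.27      ] 0.02954745808040501
hood [0.69553954 0.09748033 0.287     ] 0.01649452938926341
285 [0.749 0.105 0.178] [130 132 130]
289 [0.752 0.105 0.18 ] [131 133 130]
293 [0.754 0.106 0.182] [132 134 132]
297 [0.758 0.106 0.182] [133 136 133]
301 [0.759 0.106 0.185] [81 80 78]
305 [0.762 0.107 0.186] [126 128 125]
309 [0.765 0.107 0.188] [133 136 133]
313 [0.768 0.107 0.189] [131 133 131]
317 [0.706 0.099 0.275] [36 36 78]
321 [0.706 0.099 0.278] [38 40 87]
325 [0.706 0.099 0.28 ] [39 40 94]
329 [0.707 0.099 0.283] [ 42  44 108]
333 [0.708 0.099 0.284] [ 47  48 139]
337 [0.711 0.1   0.284] [ 50  52 149]
341 [0.712 0.1   0.285] [ 48  49 148]
345 [0.714 0.1   0.285] [ 48  50 149]
349 [0.716 0.1   0.285] [ 48  49 149]
```

Run:
```python
from h import *
w=load("wrist8.npz")
cv2.imwrite("pics/kn8.png",cv2.resize(w["color"][185:250,280:355],None,fx=8,fy=8,interpolation=cv2.INTER_NEAREST))
print(onplane(w,316,215,.192),onplane(w,294,215,.192),onplane(w,338,215,.192))
W=cloud(w);print(W[195:240:4,316].round(3).tolist())
```

```text
[0.68233415 0.09594331 0.192     ] [0.6844314  0.08008949 0.192     ] [0.68023909 0.1117995  0.192     ]
[[0.67, 0.094, 0.183], [0.672, 0.095, 0.185], [0.675, 0.095, 0.187], [0.678, 0.095, 0.188], [0.68, 0.096, 0.19], [0.683, 0.096, 0.191], [0.686, 0.096, 0.191], [0.688, 0.097, 0.193], [0.69, 0.097, 0.195], [0.693, 0.097, 0.197], [0.696, 0.098, 0.197], [0.715, 0.1, 0.161]]
```

View pics/kn8.png

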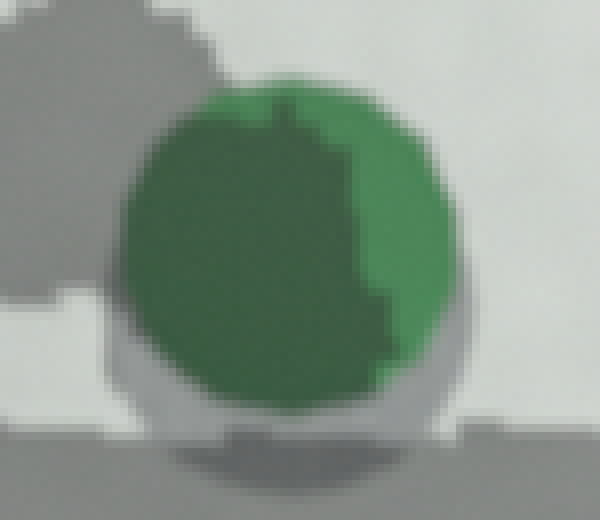

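Emit:
{"method": "move_arm", "body": {"deltas": [[[4, 1, -20, 0], [4, 1, -40, 0], [4, 1, -55, 0], [4, 1, -65, 0], [4, 1, -70, 0]]]}}

```text
time_s: 15.1
ee_pos: [0.6767, 0.0946, 0.2034]
tool_rot: [180.0, -0.1, -172.5]
wrist_force: [0.1, 0.3, 0.2]
finger_gap: 0.0851
```

Emit:
{"method": "move_arm", "body": {"deltas": [[[0, 0, -4, 0], [0, 0, -8, 0], [0, 0, -8, 0]]]}}

```text
time_s: 15.48
ee_pos: [0.6771, 0.0946, 0.1963]
tool_rot: [-180.0, -0.0, -172.5]
wrist_force: [0.0, -0.1, 0.0]
finger_gap: 0.0856
```

Emit:
{"method": "move_arm", "body": {"deltas": [[[0, 0, -4, 0], [0, 0, -8, 0], [0, 0, -8, 0]]]}}

```text
time_s: 15.85
ee_pos: [0.6767, 0.0946, 0.1876]
tool_rot: [180.0, -0.1, -172.5]
wrist_force: [-0.5, -1.1, -0.8]
finger_gap: 0.0853
```

Emit:
{"method": "move_arm", "body": {"deltas": [[[0, 0, -4, 0], [0, 0, -8, 0], [0, 0, -11, 0], [0, 0, -11, 0]]]}}

```text
time_s: 16.35
ee_pos: [0.6768, 0.0946, 0.1767]
tool_rot: [180.0, -0.0, -172.5]
wrist_force: [0.3, 0.2, -0.5]
finger_gap: 0.0854
```

Run:
```python
from plant import env
from h import *
for n in("wrist","side"):
    c=env.read_camera(n);np.savez(n+"9.npz",**c)
    cv2.imwrite(f"pics/{n}9.png",c["color"] if n=="wrist" else cv2.resize(c["color"][80:230,270:420],None,fx=4,fy=4))
```

```text
(no output)
```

View pics/wrist9.png

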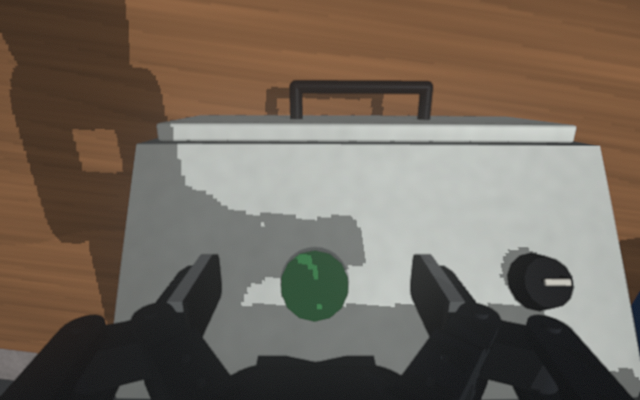

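View pics/side9.png

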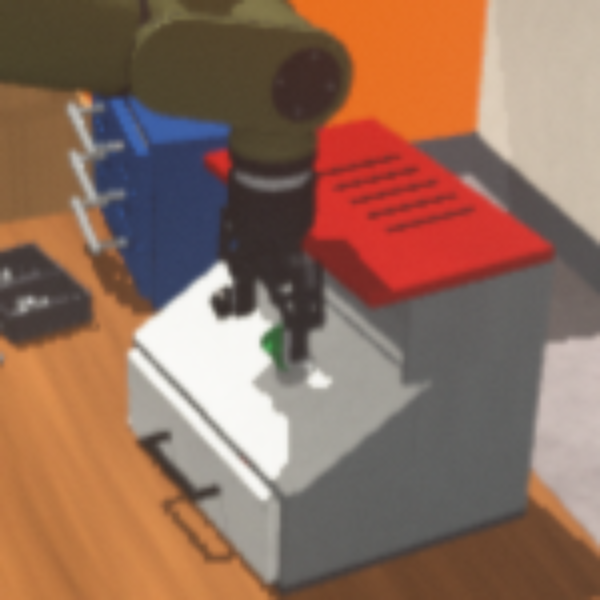

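Emit:
{"method": "move_arm", "body": {"deltas": [[[0, 0, -2, 0], [0, 0, -5, 0], [0, 0, -5, 0]]]}}

```text
time_s: 16.82
ee_pos: [0.6768, 0.0946, 0.1718]
tool_rot: [180.0, -0.0, -172.5]
wrist_force: [0.3, -0.2, -1.0]
finger_gap: 0.085
```

Emit:
{"method": "move_arm", "body": {"deltas": [[[0, 0, 0, 0], [0, 0, 0, 0], [0, 0, 0, 0], [0, 0, 0, 0], [0, 0, 0, 0]]], "gripper": 0}}

```text
time_s: 17.45
ee_pos: [0.6772, 0.0941, 0.1729]
tool_rot: [-179.9, 0.0, -172.5]
wrist_force: [-1.7, -3.3, 4.4]
finger_gap: 0.0283
```

Run:
```python
from plant import env
from h import *
st=env.state();print(st["ee_pos"],st["tool_rot"],st["wrist_force"],st["moment"],st["finger_gap"])
c=env.read_camera("wrist");np.savez("wrist10.npz",**c);cv2.imwrite(f"pics/wrist10.png",c["color"])
```

```text
[0.67721158 0.0940946  0.17291558] [-1.79943971e+02  1.73000917e-02 -1.72491586e+02] [-1.67664761 -3.34885829  4.38803474] [-0.49804174  0.24061057 -0.00417269] 0.028317718252792567
```

View pics/wrist10.png

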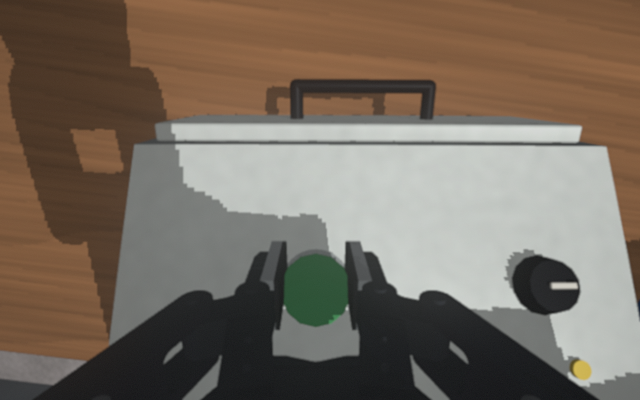

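Emit:
{"method": "move_arm", "body": {"deltas": [[[-1, -0.1, 1.7, 0], [-2, -0.3, 3.5, 0], [-3, -0.4, 5.2, 0], [-4, -0.5, 6.9, 0], [-5, -0.6, 8.7, 0]]]}}

```text
time_s: 18.12
ee_pos: [0.6729, 0.0936, 0.1803]
tool_rot: [-179.9, 0.1, -172.5]
wrist_force: [5.3, -3.0, -4.4]
finger_gap: 0.0278
```

Emit:
{"method": "move_arm", "body": {"deltas": [[[-1, -0.1, 1.7, 0], [-2, -0.3, 3.5, 0], [-3, -0.4, 5.2, 0], [-4, -0.5, 6.9, 0], [-4, -0.5, 6.9, 0]]]}}

```text
time_s: 18.75
ee_pos: [0.6692, 0.0931, 0.1867]
tool_rot: [-179.9, 0.2, -172.5]
wrist_force: [8.6, -3.4, -5.7]
finger_gap: 0.0279
```

Run:
```python
from plant import env
from h import *
st=env.state();f=st["wrist_force"];print(st["ee_pos"],st["tool_rot"],f,st["finger_gap"],"axial",f@[-.496,-.064,.866])
c=env.read_camera("wrist");np.savez("wrist11.npz",**c);cv2.imwrite(f"pics/wrist11.png",c["color"])
```

```text
[0.66917774 0.09309097 0.18668888] [-1.79948266e+02  1.61912584e-01 -1.72499178e+02] [ 8.56061674 -3.42573069 -5.65215335] 0.027929531152672875 axial -8.921583938632242
```

View pics/wrist11.png

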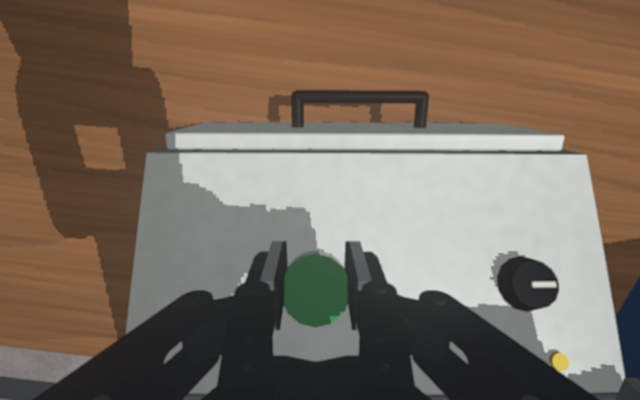

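Run:
```python
from h import *
ax=np.array([-.496,-.064,.866])
for f in("wrist9","wrist10","wrist11"):
    w=load(f+".npz");W=cloud(w);o=W[275:305,303:328].reshape(-1,3);o=o[np.isfinite(o[:,0])];print(f,np.median(o@ax), np.median(o,0))
```

```text
wrist9 -0.1798933681376627 [0.68465337 0.09647093 0.19139073]
wrist10 -0.17994818590079803 [0.68305311 0.09571207 0.19051598]
wrist11 -0.1640491278783286 [0.67511661 0.09465367 0.20423377]
```

Emit:
{"method": "move_arm", "body": {"deltas": [[[0, 0, 0, 0], [0, 0, 0, 0], [0, 0, 0, 0], [0, 0, 0, 0], [0, 0, 0, 0]]]}}

```text
time_s: 19.42
ee_pos: [0.6692, 0.0931, 0.1866]
tool_rot: [-180.0, 0.2, -172.5]
wrist_force: [8.5, -3.0, -5.6]
finger_gap: 0.028
```

Emit:
{"method": "move_arm", "body": {"deltas": [[[0, 0, 0, 0], [0, 0, 0, 0], [0, 0, 0, 0], [0, 0, 0, 0], [0, 0, 0, 0]]]}}

```text
time_s: 20.05
ee_pos: [0.6692, 0.0931, 0.1866]
tool_rot: [-180.0, 0.2, -172.5]
wrist_force: [8.1, -3.2, -4.8]
finger_gap: 0.0277
```

Emit:
{"method": "move_arm", "body": {"deltas": [[[1, 0.1, -1.7, 0], [2, 0.3, -3.5, 0], [3, 0.4, -5.2, 0], [4, 0.5, -6.9, 0], [5, 0.6, -8.7, 0]]]}}

```text
time_s: 20.68
ee_pos: [0.6739, 0.0937, 0.1785]
tool_rot: [-180.0, 0.1, -172.5]
wrist_force: [5.2, -3.7, -1.7]
finger_gap: 0.028
```

Emit:
{"method": "move_arm", "body": {"deltas": [[[1, 0.1, -1.7, 0], [2, 0.3, -3.5, 0], [3, 0.4, -5.2, 0], [4, 0.5, -6.9, 0], [4, 0.5, -6.9, 0]]]}}

```text
time_s: 21.3
ee_pos: [0.6772, 0.0942, 0.1729]
tool_rot: [-180.0, 0.0, -172.5]
wrist_force: [0.1, -5.1, 2.8]
finger_gap: 0.0276
```

Run:
```python
from plant import env
from h import *
ax=np.array([-.496,-.064,.866])
w=env.read_camera("wrist");W=cloud(w);o=W[275:305,303:328].reshape(-1,3);o=o[np.isfinite(o[:,0])];print(np.median(o@ax), np.median(o,0))
st=env.state();f=st["wrist_force"];print(st["ee_pos"],f,f@ax)
```

```text
-0.18000499756929556 [0.68315276 0.09572781 0.1905411 ]
[0.67717525 0.09419286 0.17293375] [ 0.18497638 -5.11749326  3.70834115] 3.4471947159621923
```

Knob is home (axial reading −0.180, the same as before the pull). I'll release it and retreat straight up, then away.

Emit:
{"method": "move_arm", "body": {"deltas": [[[0, 0, 0, 0], [0, 0, 0, 0], [0, 0, 0, 0], [0, 0, 0, 0], [0, 0, 0, 0]]], "gripper": 1}}

```text
time_s: 21.98
ee_pos: [0.677, 0.0948, 0.1723]
tool_rot: [180.0, -0.0, -172.5]
wrist_force: [-0.3, -0.3, 0.1]
finger_gap: 0.0851
```

Emit:
{"method": "move_arm", "body": {"deltas": [[[0, 0, 15, 0], [0, 0, 40, 0], [-5, 0, 75, 0], [-30, 0, 110, 0], [-70, 0, 130, 0]]]}}

```text
time_s: 22.6
ee_pos: [0.6077, 0.0946, 0.3063]
tool_rot: [-180.0, 0.3, -172.5]
wrist_force: [-0.4, -0.5, -0.5]
finger_gap: 0.0854
```

Emit:
{"method": "move_arm", "body": {"deltas": [[[-50, 0, 0, 0], [-90, 0, 0, 0], [-120, 0, 0, 0], [-120, 0, 0, 0], [-120, 0, 0, 0]]]}}

```text
time_s: 23.22
ee_pos: [0.4877, 0.0946, 0.3034]
tool_rot: [-180.0, 0.1, -172.5]
wrist_force: [-0.9, 0.4, -0.7]
finger_gap: 0.0854
```

Run:
```python
from plant import env
from h import *
ax=np.array([-.496,-.064,.866]);y=np.radians(7.4);ex=np.array([np.cos(y),np.sin(y)]);ey=np.array([-ex[1],ex[0]])
for n in("wrist","top","side"):
    c=env.read_camera(n);W=cloud(c);P=W.reshape(-1,3);P=P[np.isfinite(P[:,0])]
    a=P[:,:2]@ex;b=P[:,:2]@ey
    m=(b>-.05)&(b<.19)&(P[:,2]>.075)&(P[:,2]<.092)&(a>.59)&(a<.66);print(n,"plate x",np.median(a[m]),m.sum())
    hsv=cv2.cvtColor(c["color"],cv2.COLOR_BGR2HSV).astype(int);g=(hsv[...,0]>45)&(hsv[...,0]<85)&(hsv[...,1]>90)&(abs(W[...,0]-.684)<.03)&(abs(W[...,1]-.095)<.03)
    Q=W[g];print(" knob end axial",np.percentile(Q@ax,[50,80]),len(Q))
    cv2.imwrite(f"pics/{n}12.png",c["color"] if n!="side" else cv2.resize(c["color"][80:300,230:450],None,fx=2.7,fy=2.7))
t=load("top6.npz");W=cloud(t);hsv=cv2.cvtColor(t["color"],cv2.COLOR_BGR2HSV).astype(int);g=(hsv[...,0]>45)&(hsv[...,0]<85)&(hsv[...,1]>90)&(abs(W[...,0]-.684)<.03)&(abs(W[...,1]-.095)<.03);print("top6 ref",np.percentile(W[g]@ax,[50,80]))
print(env.state()["wrist_force"])
```

```text
wrist plate x 0.6254565445632599 1118Traceback (most recent call last):
  File "<stdin>", line 9, in <module>
    return _quantile_unchecked(
        a, q, axis, out, overwrite_input, method, keepdims, weights)
    return _ureduce(a,
                    func=_quantile_ureduce_func,
    ...<5 lines>...
                    overwrite_input=overwrite_input,
                    method=method)
    r = func(a, **kwargs)
    result = _quantile(arr,
                       quantiles=q,
    ...<2 lines>...
                       out=out,
                       weights=wgt)
    slices_having_nans = np.isnan(arr[-1, ...])
                                  ~~~^^^^^^^^^
IndexError: index -1 is out of bounds for axis 0 with size 0
```

Run:
```python
from plant import env
from h import *
ax=np.array([-.496,-.064,.866]);y=np.radians(7.4);ex=np.array([np.cos(y),np.sin(y)]);ey=np.array([-ex[1],ex[0]])
def chk(n,c):
    W=cloud(c);P=W.reshape(-1,3);P=P[np.isfinite(P[:,0])]
    a=P[:,:2]@ex;b=P[:,:2]@ey
    m=(b>-.05)&(b<.19)&(P[:,2]>.075)&(P[:,2]<.092)&(a>.59)&(a<.66);print(n,"plate x",np.median(a[m]))
    k=(abs(P[:,0]-.684)<.02)&(abs(P[:,1]-.095)<.02)&(P@ax>-.195);Q=P[k]
    if len(Q): print(" knob end axial",np.median(Q@ax),len(Q))
chk("side ref",load("side6.npz"));chk("top ref",load("top6.npz"))
for n in("top","side"):
    c=env.read_camera(n);chk(n,c)
    cv2.imwrite(f"pics/{n}12.png",c["color"] if n!="side" else cv2.resize(c["color"][80:300,230:450],None,fx=2.7,fy=2.7))
```

```text
side ref plate x 0.6296503337175774
 knob end axial -0.18255970180802905 62
top ref plate x 0.6269164007825022
 knob end axial -0.17885013198158173 94
top plate x 0.6269188556870421
 knob end axial -0.17913366806792452 95
side plate x 0.6289870422522166
 knob end axial -0.1824162727856873 63
```

View pics/side12.png

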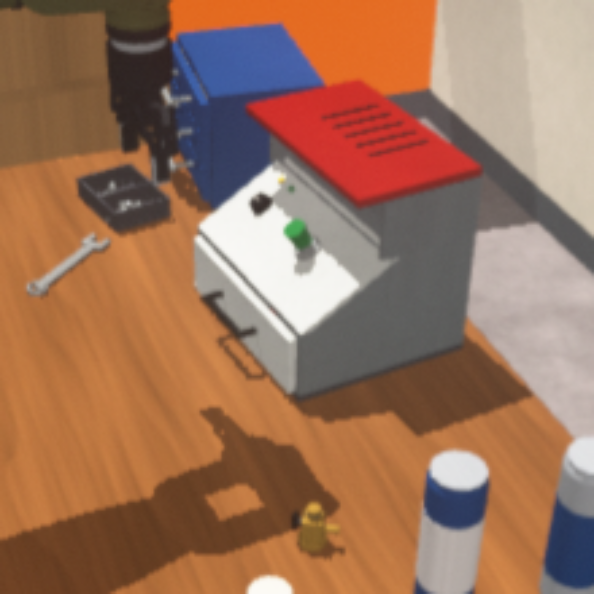

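View pics/top12.png

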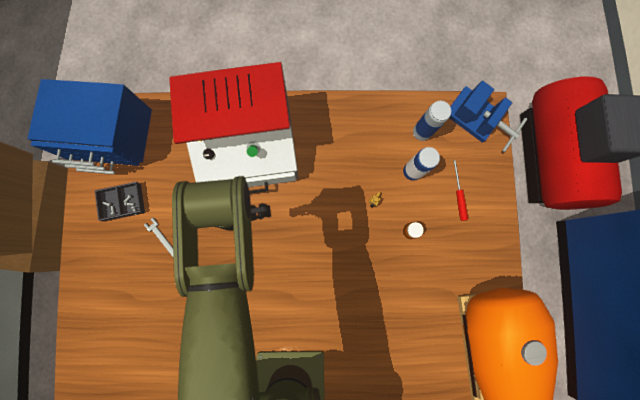

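The views show the tray shut (plate at x ≈ 0.627), the knob home and the hand clear. The other items are where they were: brass tap (376,199), jar (415,230), can (422,163).

Run:
```python
from plant import env
print(env.sign_off())
```

```text
the job is handed in; nothing more can be done
None
```

The job is done and handed in, at about 23 s of the 72 s allowed; sign-off gave no verdict.

**What I did:** I put the silver tap upright in the open tray and let go, then pushed the tray shut. I pulled the green knob to its stop, held it for over a second, eased it home over about 1.2 s while still gripped, and only then released it.

**Tool angle:** These moves can't tilt the tool, so I couldn't come along the knob's axis as advised. I gripped the knob with the tool vertical, about 6 mm forward of centre. The wrist force showed no contact on the way down past the hood.

**Last checks:**
- **Tray:** the plate moved about 128 mm and sits against the housing; the top view reads the same before and after the knob work. The side view reads about 2 mm different from the top view, within calibration.
- **Tap:** it was standing in the tray before I pushed. With the tray shut, only a red speck at the seam shows it (its lever, by position), so I could not confirm it is still upright.
- **Knob:** it came out 15.9 mm, and is back within about 0.3 mm of its starting position.
- **Other items:** the brass tap, jar, blue can and screwdriver look unmoved, judged by eye from the pictures. The wrench was partly hidden by the arm in the last top view, but the side view shows it in place.
- **Robot:** the wrist force is near zero and the gripper is open and clear.

One check script crashed because the knob was out of the wrist camera's view; I repeated it with the top and side cameras.

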